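Reset the tripped cut-out of the bench temperature controller

TASK

The safety cut-out of the white bench temperature controller has tripped: with shut fingertips, gripping nothing, push the grey sliding cover on its top fully open to the left, reach down into the well this uncovers, gently press the red reset key right down, hold it down for about a second and let it come up again. Then push the cover back to the right until it is fully closed over the well. Do not shift or lift the controller, force nothing, and leave the things standing round it where they are.

Things in the scene. Friction and masses are not known exactly. Their poses are not given: they have to be found in the camera images.
- controller: White instrument case with a dark display and two knobs on its front, 130 (x) x 240 (y) x 75 mm (z), 4.5 kg, standing loose on four rubber feet; origin at the centre of its underside on the bench, its x axis points to the back, y to its left end, z up. Its flat top panel is 75 mm above the origin. It is turned by 0.1 to 0.4 rad about z.
- cover (a joint): Travel of the grey sliding cover along the controller's +y axis: 0 = fully closed over the well (hard stop), 0.060 m = fully open at the left (hard stop). The starts lie between 0 and 0.008. It slides with about 1.5 N of friction plus light damping, and stays where it is left.
- cover_top (a point): Centre of the top face of the grey cover, a solid plate 92 (x) x 92 (y) x 16 mm lying on the top panel, five black ribs on it. Moves with the cover; at joint value 0 it is at (0, 0, 91) mm in the controller's frame. A fingertip pushes on its upright side faces, 46 mm from the point along y to either side, from the panel up to the point's height.
- well_mouth (a point): Centre of the mouth of the square well in the top panel, level with the panel: 44 x 44 mm (sides along the controller's x and y), 28 mm deep, straight walls, at x = 0, y = -20 mm in the controller's frame. The cover clears the mouth when its joint is over 0.048.
- key_top (a point): Centre of the top of the red round reset key, 24 mm across, at the middle of the well; its top is 16 mm below the panel when up. Moves with the key.
- reset_key (a joint): How far the key is pushed down: 0 = up, 0.008 m = fully down (hard stop). Spring return; it takes about 1.6 N to start and 6 N to push fully down.
- oil_bottle: Small brown bottle with black cap, 31 mm across, 73 mm high, on the right of the controller; origin at the centre of its underside. Not to be moved.
- sample_cup: Sample cup with red lid, 66 mm across, 66 mm high, on the left of the controller; origin at the centre of its underside. Not to be moved.
- objective_can: Black canister, 36 mm across, 60 mm high, on the left of the controller; origin at the centre of its underside. Not to be moved.
- petri: Closed petri dish, 70 mm across, 15 mm high, on the right of the controller; origin at the centre of its underside. Not to be moved.

How it is judged:
By the outcome, as a careful person would: the job done as asked, in the order asked, and still so for the second after the job is handed in, with the robot touching nothing.
It also fails if it takes over 45 s, if anything falls off the work surface, if the arm or the gripper's body presses on something with over 40 N, if the wrist force passes 120 N, or if a joint passes its speed limit or range.

ROBOT

A 6-joint arm with a two-finger parallel gripper is mounted at the origin on the work surface; the furniture and walls round the work are solid. World frame = base frame: x ahead of the robot, y to its left, z up, the work surface at z = 0. Lengths are in mm, angles in rad, forces in N, time in s.
With the tool pointing down it reaches from about 350 to 775 mm from the base axis. Payload 7.3 kg.
Tool frame: the origin (TCP) lies at the very end of the fingers, on their centre line; the grasp point (between the pads) lies 19 mm behind it (bot.tcp_to_grasp is the distance from the TCP to the grasp point, in mm); z points along the fingers, y is the direction in which the jaws open and shut (so a half turn about z gives the same grasp; the last joint's range is limited). The gripper opens to 92 mm and grips with 3 to 60 N. Pads are 19 mm wide; open, the fingers measure 130 mm over their backs; the gripper's body (75 mm by 190 mm) begins 47 mm behind the grasp point.
Start: joints at [-1.254, 0.342, 1.524, -0, 1.275, -0.146], TCP at [234.414, -469.784, 203.141] pointing down, gripper open.
Joint ranges: [-2.53, 2.53], [-0.77, 2.02], [0.04, 2.7], [-1, 4.14], [0.28, 2.66], [-3.11, 3.11]. Speed limits (rad/s): [2.57, 2.57, 3.14, 3.14, 3.14, 3.14].

INTERFACE

Orientations are given as [roll, pitch, yaw] about the fixed x, y, z axes, in that order (R = Rz(yaw) Ry(pitch) Rx(roll)).
In Python, from plant import bot gives the robot as it stands. The module is installed in compiled form; this text tells all that it offers.
- The arm moves only by the tool carry_out, never from a script. Its argument "motion" is a list of rows, each a list of 5 numbers: the closure, from 0 (fully open) to 1 (shut), then the shift along the tool's x, y, z in mm, then the turn about the tool's z in degrees. In form: [[claw, dx, dy, dz, spin], ...]. A call has 1 to 10 rows; each row is the pose to reach, as a shift and turn from the pose measured when the call began, along the tool's axes at that moment; what a row does not reach only later rows make up. A row lasts 1/8 s, in which the tool goes at most 62.5 mm and 10.7 degrees, less where a joint would pass 70% of its speed; a pose out of reach is approached as far as the arm can. A call with a gripper value outside its range is refused whole. The fingers move at their own pace and stop on an object; the grip force is fixed at half the most. Time passes only in rows, so rows that repeat a pose let the fingers close. It gives the time, the measured TCP pose, the force and the opening at its end, in the units of the state.
- bot.get_obs(): the state, without advancing time (a new reading comes with each control period).
- bot.capture(name): name is "scene" or "top" or "wrist"; returns a dict with "color" (480x640x3 uint8, red, green, blue), "depth" (480x640 float32, mm along the optical axis (not along the pixel's ray), 0 where there is no reading), "K" (3x3 intrinsics, pixels), "k1" (the pictures are not rectified: a ray, as slopes to the right and down, at radius r is drawn at 1 + k1 r^2 times it, then the intrinsics apply), "camera_from_world" (4x4, takes a point from world to camera coordinates). Camera axes: x right, y down, z forward; pixel columns grow to the right and rows downward; lengths in mm; the calibration is good to about 2 mm. A picture is of the moment at which its call begins.
- bot.close_job(): hands the job in, once; it reports no verdict.
The state is a dict: "time": time; "joint_positions": joint angles; "dq": joint speeds; "tau": joint torques, N m; "tool_pos": TCP position; "tcp_rot": TCP orientation; "contact_force": force on the tool from outside, world axes, zero at the start; "moment": the same for the moment, N m; "grip_width": finger opening in mm.
Only numpy, scipy, OpenCV 4.12 (cv2) and the standard library are available. Lean on these libraries where they do the work, as an engineer would, in place of code of your own. Each camera call takes 0.05 s, during which the arm holds its last target.

## Working session

There is one attempt and no reset: what is moved stays moved. The work goes in short steps, Python scripts to look and compute and a tool call to move; the robot and the scene stay as the last step left them, time stands still between calls to the robot, and variables do not carry over. Pictures are saved under pics/ and viewed, and the job is handed in when it is done.

Besides the shell and the picture viewer there is one more tool, called after "Call:" as name(argument=value, ...), one argument or row to a line, values as JSON. carry_out: Moves the arm, as the interface text tells. Its arguments: {"type":"object","properties":{"motion":{"type":"array","items":{"type":"array","items":{"type":"number"}}}},"required":["motion"]}

```bash
mkdir -p pics; python3 - <<'E'
from plant import bot
import cv2,numpy as np
print(bot.get_obs())
for n in("scene","top","wrist"):
    c=bot.capture(n);cv2.imwrite(f"pics/{n}0.png",c["color"][:,:,::-1]);print(n,c["K"].tolist(),c["k1"],np.round(c["camera_from_world"],3).tolist(),(c["depth"]>0).mean())
    np.savez(f"{n}0.npz",**c)
E
```

```text
{'time': 0.0, 'joint_positions': array([-1.25404091e+00,  3.42693356e-01,  1.52500629e+00,  1.86456403e-05,
        1.27540319e+00, -1.45981592e-01]), 'dq': array([ 0.00153187, -0.00068915,  0.00033587,  0.00070267, -0.00163712,
       -0.00040779]), 'tau': array([ 1.97278525e-03, -4.31242919e+01, -2.44212663e+01,  7.19079142e-02,
        5.60267537e-02, -1.26455443e-04]), 'tool_pos': array([ 234.25548877, -469.34977508,  202.46397999]), 'tcp_rot': array([-3.14010113e+00, -2.37316432e-04,  4.62731388e-01]), 'contact_force': array([0.46945302, 0.66397505, 0.33065041]), 'moment': array([ 0.01385611,  0.02939363, -0.00938105]), 'grip_width': 91.72268393951819}
scene [[567.5637549232051, 0.0, 316.50605370424535], [0.0, 567.5637549232051, 227.21792638185528], [0.0, 0.0, 1.0]] -0.012520597255517931 [[-0.433, -0.901, 0.018, 211.243], [-0.566, 0.256, -0.784, 335.993], [0.702, -0.349, -0.621, 1026.619], [0.0, 0.0, 0.0, 1.0]] 0.99607421875
top [[623.4340626912291, 0.0, 320.08030115547797], [0.0, 623.4340626912291, 238.32070924964592], [0.0, 0.0, 1.0]] -0.15695737820223887 [[-0.034, -0.999, -0.0, 20.326], [-0.977, 0.033, -0.211, 490.335], [0.21, -0.007, -0.978, 1495.373], [0.0, 0.0, 0.0, 1.0]] 0.9958854166666666
wrist [[413.5766279070133, 0.0, 317.0943025305089], [0.0, 413.5766279070133, 234.79240939483284], [0.0, 0.0, 1.0]] -0.08685094433981011 [[0.447, -0.895, -0.002, -523.594], [-0.853, -0.427, 0.299, -38.125], [-0.268, -0.132, -0.954, 392.163], [0.0, 0.0, 0.0, 1.0]] 0.99595703125
```

View pics/scene0.png

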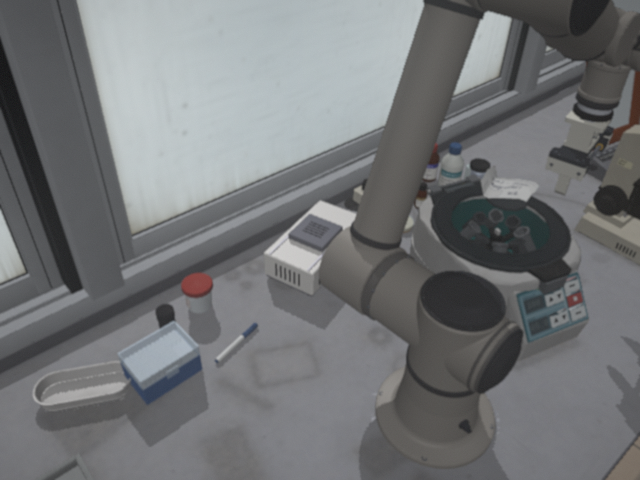

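View pics/top0.png

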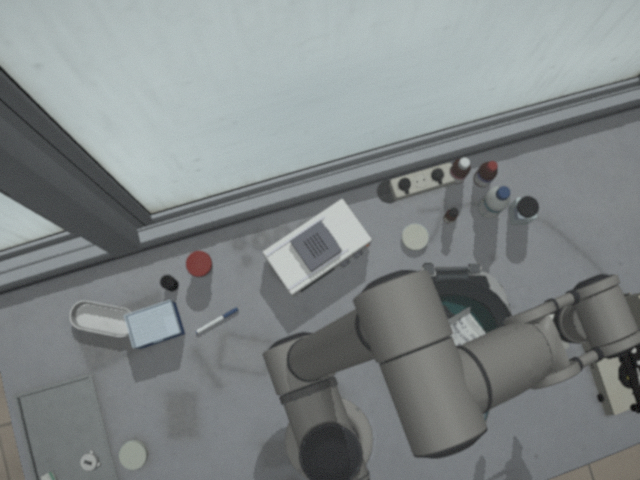

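The controller is at (318,246) in the top view, with the cover at (316,246). The cup is at (199,263), the can at (169,283), the petri dish at (415,237) and the bottle at (452,214). Next I measure these.

```bash
cat > h.py <<'E'
import numpy as np,cv2
def ray(c,uv):
    uv=np.asarray(uv,float).reshape(-1,2);K=c["K"];d=(uv-[K[0,2],K[1,2]])/[K[0,0],K[1,1]];s=d.copy()
    for _ in range(20): s=d/(1+float(c["k1"])*(s**2).sum(1,keepdims=True))
    return np.c_[s,np.ones(len(s))]
def plane(c,uv,z):
    T=c["camera_from_world"];R=T[:3,:3];o=-R.T@T[:3,3];d=ray(c,uv)@R
    return o+d*((z-o[2])/d[:,2])[:,None]
def pix(c,P):
    T=c["camera_from_world"];q=np.asarray(P,float).reshape(-1,3)@T[:3,:3].T+T[:3,3];s=q[:,:2]/q[:,2:]
    s=s*(1+float(c["k1"])*(s**2).sum(1,keepdims=True));K=c["K"];return s*[K[0,0],K[1,1]]+[K[0,2],K[1,2]]
def cloud(c):
    v,u=np.mgrid[:480,:640];d=c["depth"].ravel().astype(float);T=c["camera_from_world"]
    p=ray(c,np.c_[u.ravel(),v.ravel()])*d[:,None];return ((p-T[:3,3])@T[:3,:3]).reshape(480,640,3)
def frame(P): # controller frame -> world
    pass
E
python3 - <<'E'
from h import *
for n in("top","scene"):
    c=np.load(n+"0.npz");P=cloud(c);Z=P[...,2]
    ok=np.zeros(Z.shape,bool)
    if n=="top": ok[190:305,250:385]=1
    else: ok[195:295,260:360]=1
    print(n,np.histogram(Z[ok],bins=range(-10,110,5)))
    for lo,hi,zz in((66,84,75),(84.5,100,91)):
        m=((Z>lo)&(Z<hi)&ok).astype(np.uint8)
        if lo==66: m=((Z>66)&(Z<100)&ok).astype(np.uint8)
        m=cv2.morphologyEx(m,cv2.MORPH_OPEN,np.ones((3,3)))
        k=max(cv2.findContours(m,0,1)[0],key=cv2.contourArea)
        w=plane(c,k.reshape(-1,2),zz)[:,:2].astype(np.float32)
        print(zz,cv2.minAreaRect(w), np.median(Z[(m>0)]))
c=np.load("top0.npz");im=c["color"][:,:,::-1]
cv2.imwrite("pics/topcrop0.png",cv2.resize(im[185:310,240:390],None,fx=5,fy=4.8,interpolation=2))
E
```

```text
top (array([ 747, 3598, 3021,  544,   75,   54,   68,   74,   91,   73,   80,
        104,  118,   91,   99,  390, 1700, 1676,  644,  723,  690,  122,
         17]), array([-10,  -5,   0,   5,  10,  15,  20,  25,  30,  35,  40,  45,  50,
        55,  60,  65,  70,  75,  80,  85,  90,  95, 100, 105]))
75 ((466.2193603515625, 10.56591796875), (131.31427001953125, 239.7376251220703), 32.561431884765625) 77.09958210908977
91 ((464.9366149902344, 14.60595703125), (91.96159362792969, 91.91873168945312), 32.496761322021484) 90.42344510223504
scene (array([   6,  607,  601,  135,  149,  208,  191,  196,  228,  184,  221,
        191,  186,  205,  194,  190, 1235, 1069,  393,  450,  720,   23,
         15]), array([-10,  -5,   0,   5,  10,  15,  20,  25,  30,  35,  40,  45,  50,
        55,  60,  65,  70,  75,  80,  85,  90,  95, 100, 105]))
75 ((462.57794189453125, 14.929855346679688), (132.07958984375, 245.93765258789062), 32.58587646484375) 76.73031842473061
91 ((461.08599853515625, 17.479400634765625), (94.61683654785156, 96.470458984375), 32.610782623291016) 90.6132237298621
```

View pics/topcrop0.png

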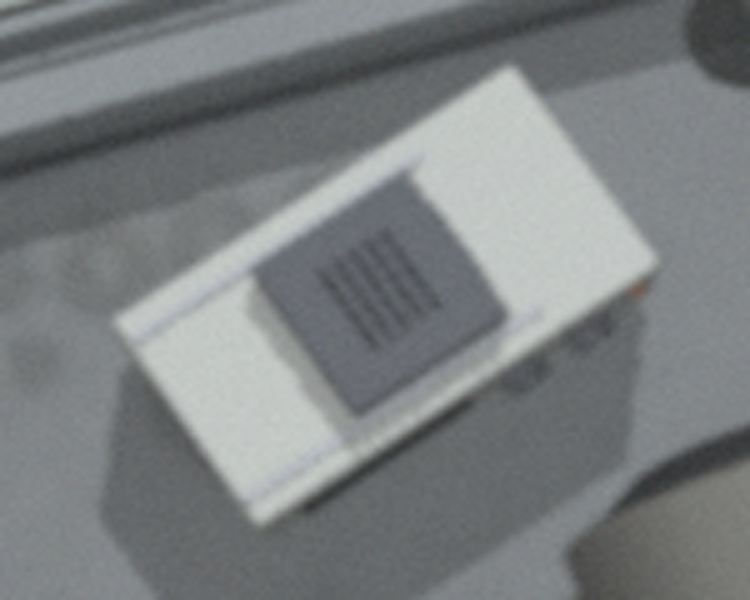

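View pics/wrist0.png

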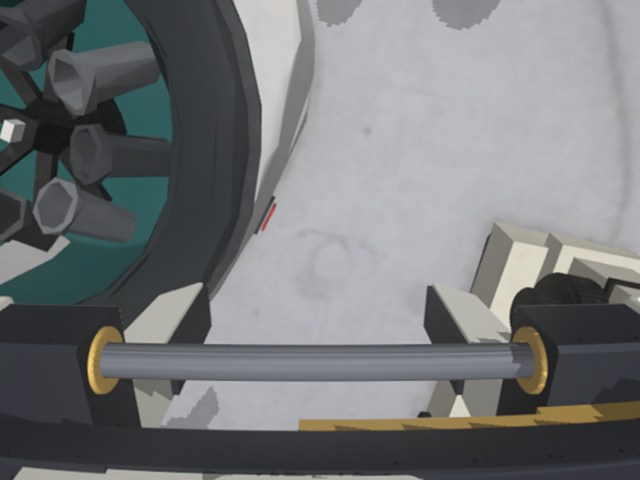

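```bash
python3 - <<'E'
from h import *
c=np.load("top0.npz");P=cloud(c)
np.set_printoptions(linewidth=200)
# max-height grid (x rows 700..300, y cols 200..-350)
for n in("top","scene"):
    P=cloud(np.load(n+"0.npz"));ok=np.load(n+"0.npz")["depth"]>0
    xs=np.arange(700,300,-40);ys=np.arange(240,-400,-40)
    print(n,"ys",ys)
    for x in xs: print(x,[int(np.percentile(P[...,2][m],95)) if (m:=ok&(abs(P[...,0]-x)<20)&(abs(P[...,1]-y)<20)).sum()>5 else None for y in ys])
c=np.load("wrist0.npz");T=c["camera_from_world"];o=-T[:3,:3].T@T[:3,3]
tp=np.array([234.26,-469.35,202.46]);y=.46273
tx=np.array([np.cos(y),np.sin(y),0]);ty=np.array([np.sin(y),-np.cos(y),0]);d=o-tp
print("cam rel tool",d@tx,d@ty,-d[2],"fwd",T[2,:3]@tx,T[2,:3]@ty,-T[2,2])
c=np.load("top0.npz");print("objs",*[plane(c,p,z)[0].round() for p,z in(((199,263),66),((169,283),60),((415,237),15),((452,214),73))])
E
```

```text
top ys [ 240  200  160  120   80   40    0  -40  -80 -120 -160 -200 -240 -280 -320 -360]
700 [None, None, None, None, None, None, None, None, 768, 758, 741, 723, 709, 143, 85, 84]
660 [None, None, None, None, None, 828, 811, 792, 776, 391, 86, 85, 83, 66, 72, 114]
620 [None, 906, 889, 867, 849, 829, 111, 84, 83, 73, 6, 65, 63, 44, 59, 68]
580 [930, 912, 137, 85, 84, 80, 6, 79, 75, 5, 5, 32, 4, 5, 4, 5]
540 [84, 82, 8, 5, 5, 79, 88, 80, 79, 4, 5, 5, 16, 5, 73, 28]
500 [5, 5, 4, 6, 89, 94, 95, 87, 80, 77, 4, 18, 21, 17, 5, 4]
460 [5, 5, 7, 80, 91, 96, 95, 94, 79, 76, 5, 13, 19, 6, 5, 4]
420 [5, 4, 5, 79, 79, 94, 94, 79, 50, 4, 4, 5, 7, 6, 6, 4]
380 [4, 5, 5, 70, 80, 79, 72, 5, 4, 5, None, None, 189, 190, 189, 188]
340 [12, 6, 5, 5, 70, 5, 4, 5, 5, None, None, None, 195, 195, 194, 193]
scene ys [ 240  200  160  120   80   40    0  -40  -80 -120 -160 -200 -240 -280 -320 -360]
700 [None, None, None, None, None, None, None, None, 513, 507, 498, 491, 482, 148, None, None]
660 [None, None, None, None, 532, 535, 528, 519, 512, 425, 93, 83, 83, None, None, None]
620 [None, 566, 558, 550, 542, 524, 124, 83, 82, 79, 4, 62, None, None, None, None]
580 [571, 562, 138, 83, 82, 80, None, 77, 74, None, 5, None, None, None, None, None]
540 [82, 80, 68, 2, 2, 75, 89, 77, 77, None, None, None, None, 3, 71, 66]
500 [2, 2, 2, 72, 92, 93, 93, 87, 77, 75, None, None, 17, 18, None, None]
460 [2, 3, 68, 77, 91, 93, 93, 93, 77, None, None, 1, 15, 16, None, None]
420 [2, 2, 2, 76, 77, 92, 93, 90, None, None, None, 3, 3, None, None, None]
380 [2, 2, 2, 70, 76, 78, None, None, None, None, None, 183, 187, 188, 188, 186]
340 [9, 3, 2, 2, 72, 2, None, None, None, None, 170, 190, 192, 192, 191, 186]
cam rel tool 81.13224595064966 -0.3156254740960271 -182.1947912824052 fwd -0.29911198233053915 -0.001560297986560861 0.9542167403145319
objs [436. 303.  66.] [390. 378.  60.] [ 494. -239.   15.] [ 537. -326.   73.]
```

Call:
carry_out(
  motion=[
    [1, 0, 0, -50, 0],
    [1, 0, 0, -100, 0],
    [1, 55, -30, -100, -1],
    [1, 108, -60, -100, -2],
    [1, 162, -90, -100, -3],
    [1, 216, -121, -100, -4],
    [1, 270, -151, -100, -5],
    [1, 323, -181, -100, -6],
    [1, 376, -211, -100, -6],
    [1, 430, -241, -100, -6],
  ],
)

```text
time: 1.4
tool_pos: [512.3, -60.1, 302.9]
tcp_rot: [-3.141, -0.0, 0.567]
contact_force: [1.9, -0.4, -0.5]
grip_width: 0.7
```

```bash
cat > snap.py <<'E'
import sys
from plant import bot
from h import *
def snap(n,tag):
    c=bot.capture(n);np.savez(f"{n}{tag}.npz",**c);cv2.imwrite(f"pics/{n}{tag}.png",c["color"][:,:,::-1]);return c
def obs():
    o=bot.get_obs();print({k:np.round(o[k],3) for k in("time","tool_pos","tcp_rot","contact_force","moment","grip_width","joint_positions")});return o
E
python3 - <<'E'
from snap import *
obs();snap("wrist","1")
E
```

```text
{'time': np.float64(1.4), 'tool_pos': array([512.252, -60.101, 302.864]), 'tcp_rot': array([-3.141, -0.   ,  0.567]), 'contact_force': array([ 1.878, -0.441, -0.503]), 'moment': array([-0.023, -0.038, -0.04 ]), 'grip_width': np.float64(0.741), 'joint_positions': array([-2.660e-01,  2.670e-01,  1.357e+00,  1.000e-03,  1.518e+00,
        7.370e-01])}
```

View pics/wrist1.png

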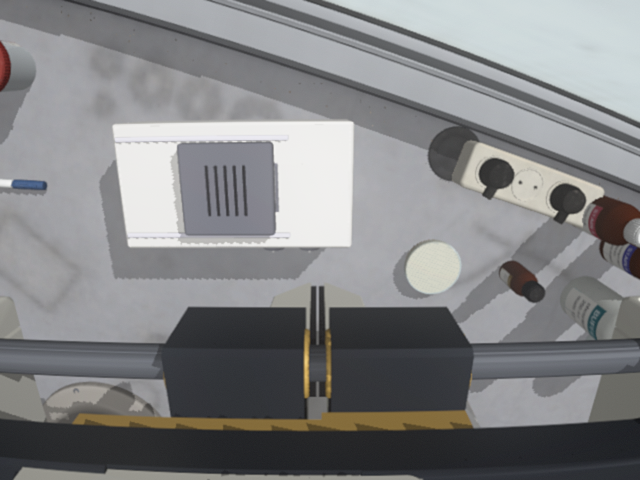

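```bash
python3 - <<'E'
from h import *
c=np.load("wrist1.npz");tp=np.array([512.25,-60.1,302.86]);y=.567
tx=np.array([np.cos(y),np.sin(y),0]);ty=np.array([np.sin(y),-np.cos(y),0])
for a,b,z in((0,0,0),(9.5,0,0),(0,19,0),(0,-19,0),(0,0,-60)): print(a,b,z,pix(c,tp+a*tx+b*ty+[0,0,-z]).round())
P=cloud(c);Z=P[...,2]
im=c["color"].astype(int);hsv=cv2.cvtColor(c["color"],cv2.COLOR_RGB2HSV)
ok=np.zeros(Z.shape,bool);ok[100:265,95:370]=1
m=(((hsv[...,2]>225)|(Z>60))&ok).astype(np.uint8);k=max(cv2.findContours(cv2.morphologyEx(m,2,np.ones((3,3))),0,1)[0],key=cv2.contourArea)
r=cv2.minAreaRect(k.astype(np.float32));print(r,cv2.boundingRect(k))
m2=((hsv[...,2]<150)&ok&(Z>80)).astype(np.uint8);m2=cv2.morphologyEx(cv2.morphologyEx(m2,3,np.ones((9,9))),2,np.ones((5,5)))
k2=max(cv2.findContours(m2,0,1)[0],key=cv2.contourArea);print(cv2.boundingRect(k2))
for kk,z in((k,75),(k2,91)):
    w=plane(c,kk.reshape(-1,2),z)[:,:2].astype(np.float32);print(z,cv2.minAreaRect(w))
    print(np.median(Z[cv2.drawContours(np.zeros(Z.shape,np.uint8),[kk],-1,1,-1)>0]))
cv2.imwrite("pics/tip1.png",cv2.resize(c["color"][270:420,160:480,::-1],None,fx=2.5,fy=2.5))
E
```

```text
0 0 0 [[318. 283.]]
9.5 0 0 [[318. 264.]]
0 19 0 [[358. 283.]]
0 -19 0 [[279. 283.]]
0 0 -60 [[319. 354.]]
((233.0, 184.0), (126.0, 240.0), 90.0) (113, 121, 241, 127)
(178, 142, 98, 93)
75 ((469.71240234375, 13.143356323242188), (128.91110229492188, 239.17025756835938), 32.63639831542969)
76.02886211541735
91 ((468.0894470214844, 16.478519439697266), (90.97096252441406, 92.67025756835938), 32.566383361816406)
91.55706728644353
```

View pics/tip1.png

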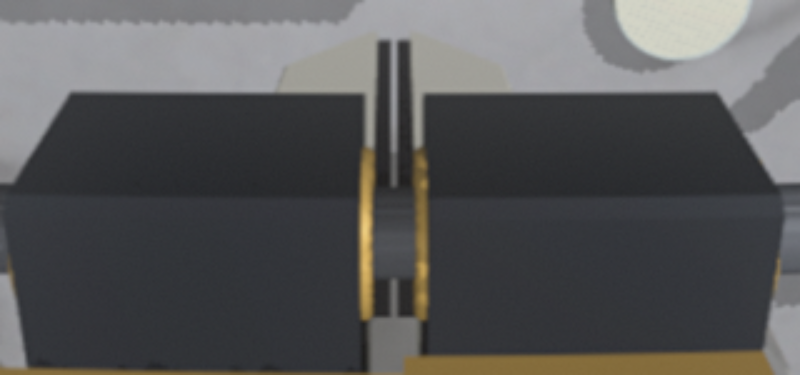

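```bash
python3 - <<'E'
from h import *
c=np.load("wrist1.npz");tp=np.array([512.25,-60.1,302.86]);y=.567
tx=np.array([np.cos(y),np.sin(y),0]);ty=np.array([np.sin(y),-np.cos(y),0])
P=cloud(c)-tp;np.set_printoptions(linewidth=200,suppress=True)
for v in (284,286,288,290,294,298,303):
  for u in (280,290,300,308,313,316,319,323,328,336,346,356):
    p=P[v,u]; print((u,v),np.round([p@tx,p@ty,-p[2]],0) if p[2]>-100 else None,end=' ')
  print()
E
```

```text
(280, 284) None (290, 284) None (300, 284) None (308, 284) [ 11.  -4. -26.] (313, 284) None (316, 284) None (319, 284) None (323, 284) None (328, 284) [ 11.   4. -26.] (336, 284) None (346, 284) None (356, 284) None 
(280, 286) None (290, 286) None (300, 286) [ 11.  -8. -27.] (308, 286) [ 11.  -4. -29.] (313, 286) [  9.  -2. -24.] (316, 286) [ 10.  -1. -25.] (319, 286) [  9.   0. -24.] (323, 286) [ 10.   2. -25.] (328, 286) [ 11.   4. -28.] (336, 286) [ 11.   7. -28.] (346, 286) None (356, 286) None 
(280, 288) None (290, 288) None (300, 288) [ 12.  -7. -31.] (308, 288) [ 11.  -4. -30.] (313, 288) [ 10.  -2. -27.] (316, 288) [ 10.  -1. -27.] (319, 288) [  9.   0. -26.] (323, 288) [ 10.   2. -27.] (328, 288) [ 11.   4. -30.] (336, 288) [ 11.   7. -30.] (346, 288) None (356, 288) None 
(280, 290) None (290, 290) [ 11. -11. -32.] (300, 290) [ 12.  -7. -33.] (308, 290) [ 11.  -4. -31.] (313, 290) [ 10.  -2. -29.] (316, 290) [  9.  -1. -28.] (319, 290) [  9.   0. -28.] (323, 290) [ 10.   2. -29.] (328, 290) [ 11.   4. -32.] (336, 290) [ 11.   7. -32.] (346, 290) [ 11.  11. -32.] (356, 290
[... 305 characters left out ...]
 11. -35.] (356, 294) None 
(280, 298) [ 11. -15. -39.] (290, 298) [ 11. -11. -39.] (300, 298) [ 11.  -7. -39.] (308, 298) [ 11.  -4. -39.] (313, 298) [  9.  -2. -36.] (316, 298) [ 10.  -1. -36.] (319, 298) [ 10.   0. -36.] (323, 298) [ 10.   2. -37.] (328, 298) [ 11.   4. -39.] (336, 298) [ 12.   7. -40.] (346, 298) [ 11.  10. -40.] (356, 298) [ 11.  14. -39.] 
(280, 303) [ 12. -14. -45.] (290, 303) [ 11. -11. -43.] (300, 303) [ 11.  -7. -42.] (308, 303) [ 11.  -4. -43.] (313, 303) [  9.  -2. -40.] (316, 303) [  9.  -1. -40.] (319, 303) [ 10.   0. -40.] (323, 303) [ 10.   2. -40.] (328, 303) [ 11.   3. -44.] (336, 303) [ 11.   6. -42.] (346, 303) [ 11.  10. -43.] (356, 303) [ 11.  14. -42.]
```

```bash
python3 - <<'E'
from h import *
for f,tp,y in(("wrist0",[234.26,-469.35,202.46],.4627),("wrist1",[512.25,-60.1,302.86],.567)):
  c=np.load(f+".npz");
  tx=np.array([np.cos(y),np.sin(y),0]);ty=np.array([np.sin(y),-np.cos(y),0])
  P=cloud(c)-tp;X=P@tx;Y=P@ty;Z=-P[...,2]
  m=(abs(Y)<75)&(X<14)&(X>-14)&(c["depth"]>0)&(Z<20)&(Z>-80)
  print(f,np.histogram(Z[m],bins=range(-80,30,5)))
  q=m&(Z<0); i=np.argsort(-Z[q])[:12]; print(np.c_[X[q],Y[q],Z[q]][i].round(1))
E
```

```text
wrist0 (array([ 480,  560, 1055,  979,  912,  953,  910,  862,  813,  635,  453,
         59,    0,    0,    0,    0,    0,   67, 1752,  512,    0]), array([-80, -75, -70, -65, -60, -55, -50, -45, -40, -35, -30, -25, -20,
       -15, -10,  -5,   0,   5,  10,  15,  20,  25]))
[[ -9.4 -46.8 -23.6]
 [ -1.9  45.8 -23.6]
 [  4.6 -46.9 -23.7]
 [ -8.7  45.9 -23.7]
 [ -1.9 -46.5 -24. ]
 [  2.1  45.8 -24.1]
 [  9.6  48.1 -24.1]
 [  8.6  47.7 -24.1]
 [  9.1  47.3 -24.2]
 [ -0.3 -46.3 -24.2]
 [ -7.1 -46.4 -24.2]
 [  3.4 -46.8 -24.2]]
wrist1 (array([  0, 130, 169, 122, 147, 145, 227, 535, 476, 329, 187,  17,   0,
         0,   0,   0,   0,   0,   0,   0,   0]), array([-80, -75, -70, -65, -60, -55, -50, -45, -40, -35, -30, -25, -20,
       -15, -10,  -5,   0,   5,  10,  15,  20,  25]))
[[ 10.4  -5.3 -23.6]
 [  9.1  -2.3 -23.8]
 [  9.2  -2.8 -23.9]
 [  9.3  -3.2 -24.1]
 [  9.3   1.  -24.1]
 [  9.4   2.2 -24.4]
 [  9.5   0.2 -24.5]
 [ 10.9   4.3 -24.7]
 [  9.5   1.4 -24.7]
 [  9.6  -1.1 -24.7]
 [  9.6  -1.5 -24.7]
 [ 10.9   2.6 -24.8]]
```

Call:
carry_out(
  motion=[
    [1, 3, 0, 50, 0],
    [1, 3, 0, 105, 0],
    [1, 3, 0, 155, 0],
    [1, 3, 0, 190, 0],
    [1, 3, 0, 205, 0],
    [1, 3, 0, 208, 0],
    [1, 3, 0, 208, 0],
  ],
)

```text
time: 2.33
tool_pos: [518.8, -51.3, 95.5]
tcp_rot: [-3.139, -0.005, 0.572]
contact_force: [-0.2, 0.2, 0.2]
grip_width: 1.0
```

```bash
python3 - <<'E'
from snap import *
print(bot.tcp_to_grasp)
obs();snap("wrist","2");snap("scene","2");c=snap("top","2")
cv2.imwrite("pics/top2c.png",cv2.resize(c["color"][185:310,240:390,::-1],None,fx=5,fy=4.8))
E
```

```text
18.8
{'time': np.float64(2.325), 'tool_pos': array([518.792, -51.254,  95.499]), 'tcp_rot': array([-3.139, -0.005,  0.572]), 'contact_force': array([-0.169,  0.164,  0.219]), 'moment': array([-0.041,  0.021,  0.013]), 'grip_width': np.float64(1.019), 'joint_positions': array([-0.249,  0.447,  1.688,  0.007,  1.005,  0.746])}
```

View pics/wrist2.png

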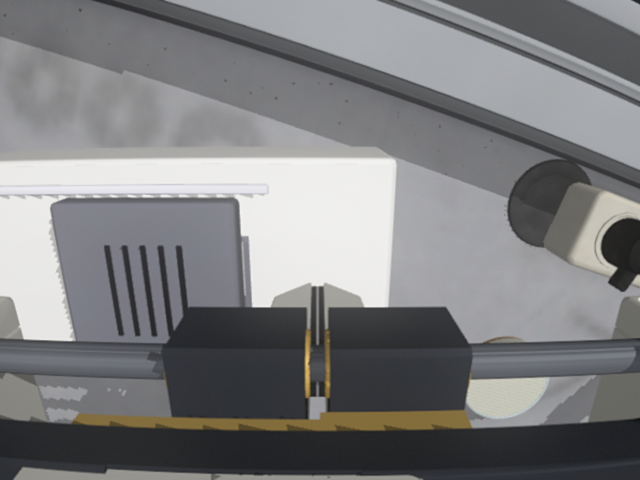

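View pics/scene2.png

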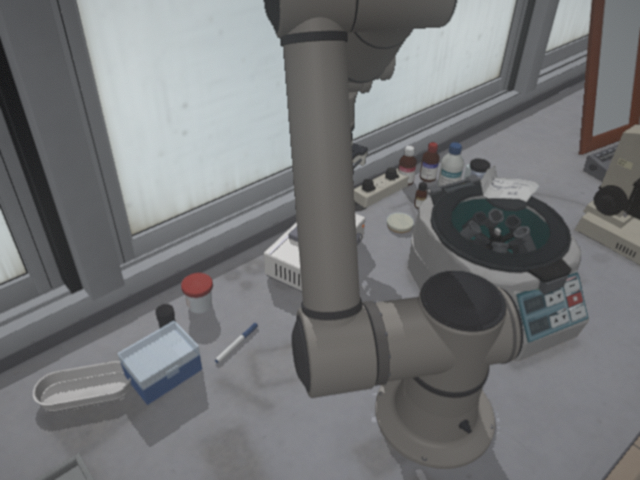

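Call:
carry_out(
  motion=[
    [1, 0, 0, 0, 0],
    [1, 0, 0, 0, 0],
  ],
)

```text
time: 2.72
tool_pos: [519.0, -51.3, 96.1]
tcp_rot: [-3.14, -0.006, 0.572]
contact_force: [0.2, 1.1, 0.9]
grip_width: 0.4
```

```bash
python3 - <<'E'
from snap import *
o=obs();c=snap("wrist","3")
tp=o["tool_pos"];y=o["tcp_rot"][2]
tx=np.array([np.cos(y),np.sin(y),0]);ty=np.array([np.sin(y),-np.cos(y),0])
T=c["camera_from_world"];d=-T[:3,:3].T@T[:3,3]-tp
print("cam rel tool",d@tx,d@ty,-d[2],"fwd",T[2,:3]@tx,T[2,:3]@ty,-T[2,2])
P=cloud(c);Q=P-tp;X=Q@tx;Y=Q@ty;Z=-Q[...,2]
m=(abs(Y)<20)&(abs(X)<14)&(Z<-15)&(Z>-60)&(c["depth"]>0);print("lowest tip",np.sort(P[...,2][m])[:5])
print("panel z",np.median(P[170:260,270:300,2]),"cover z",np.median(P[210:240,80:220,2]))
# right/back edges of panel; cover right edge
hsv=cv2.cvtColor(c["color"],cv2.COLOR_RGB2HSV)
for v in (180,200,220,250,280):
  print(v,hsv[v,236:262,2].tolist(),hsv[v,380:400,2].tolist())
E
```

```text
{'time': np.float64(2.725), 'tool_pos': array([519.022, -51.318,  96.113]), 'tcp_rot': array([-3.14 , -0.006,  0.572]), 'contact_force': array([0.156, 1.058, 0.906]), 'moment': array([-0.036,  0.017,  0.035]), 'grip_width': np.float64(0.367), 'joint_positions': array([-0.249,  0.446,  1.688,  0.007,  1.005,  0.745])}
cam rel tool 80.07589276757875 -0.3787036319651588 -182.6258913619266 fwd -0.29316129325063284 -0.0016645460520983563 0.9560615489737356
lowest tip [119.4943957  120.12605852 120.15734877 120.58100196 120.60395908]
panel z 75.4329036563138 cover z 91.55677554756727
180 [238, 237, 238, 238, 237, 238, 238, 238, 238, 238, 238, 238, 238, 238, 238, 238, 238, 238, 238, 238, 238, 238, 238, 238, 239, 238] [238, 238, 238, 237, 238, 238, 238, 237, 235, 236, 238, 234, 229, 227, 220, 187, 171, 171, 171, 171]
200 [122, 165, 223, 240, 239, 238, 238, 237, 238, 238, 238, 238, 239, 239, 239, 238, 238, 238, 238, 239, 238, 238, 238, 238, 238, 238] [239, 239, 239, 238, 239, 239, 238, 236, 236, 238, 234, 229, 227, 218, 188, 172, 173, 174, 173, 174]
220 [107, 103, 102, 133, 204, 239, 239, 237, 237, 238, 238, 238, 238, 238, 238, 238, 238, 238, 238, 238, 238, 238, 238, 238, 238, 238] [239, 239, 238, 238, 239, 238, 236, 236, 238, 234, 230, 227, 213, 183, 172, 174, 175, 175, 174, 174]
250 [119, 109, 102, 99, 100, 131, 174, 164, 144, 141, 141, 141, 158, 203, 236, 237, 235, 235, 235, 234, 235, 235, 235, 235, 235, 235] [238, 238, 238, 237, 236, 237, 237, 234, 230, 227, 220, 192, 175, 175, 177, 176, 176, 177, 177, 176]
280 [130, 123, 111, 100, 98, 94, 104, 144, 170, 147, 137, 137, 136, 136, 172, 233, 236, 233, 233, 233, 234, 234, 234, 234, 234, 234] [237, 237, 236, 235, 235, 234, 230, 228, 224, 194, 170, 169, 170, 171, 171, 170, 170, 171, 169, 170]
```

```bash
python3 - <<'E'
from h import *
c=np.load("wrist3.npz");tp=np.array([519.02,-51.32,96.1]);y=.568
ex=np.array([np.cos(y),np.sin(y),0]);ey=np.array([-np.sin(y),np.cos(y),0])
def q(u,z):
    p=plane(c,u,z)-tp;return np.c_[p@ex,p@ey].round(1)
print("panel right edge",q([(394,180),(393,200),(392,220),(391,250),(389,280)],75))
print("cover right bottom",q([(249,250),(250,280)],75),"top",q([(239.5,220),(241.5,250),(243,280)],91))
hsv=cv2.cvtColor(c["color"],cv2.COLOR_RGB2HSV)
for u in(280,320,360): print(u,hsv[140:170,u,2].tolist())
print("panel back edge @row158",q([(280,158),(320,158),(360,158)],75))
print("cover back top",q([(100,200),(200,199)],91))
E
```

```text
panel right edge [[ 46.3 -37.3]
 [ 36.2 -37.3]
 [ 25.7 -37.4]
 [  9.5 -37.8]
 [ -7.5 -37.8]]
cover right bottom [[ 9.1 36.4]
 [-7.9 36.6]] top [[29.6 37.4]
 [14.6 37.2]
 [-1.  37.2]]
280 [169, 168, 169, 169, 169, 169, 169, 167, 169, 171, 171, 172, 172, 174, 174, 174, 175, 191, 219, 234, 240, 241, 241, 237, 235, 235, 235, 238, 239, 238]
320 [170, 171, 171, 170, 171, 173, 169, 168, 170, 170, 171, 171, 173, 173, 174, 173, 176, 191, 219, 234, 240, 242, 242, 241, 240, 239, 238, 239, 239, 238]
360 [130, 130, 130, 130, 129, 132, 140, 159, 168, 169, 169, 170, 171, 172, 172, 172, 173, 185, 212, 233, 240, 242, 242, 237, 235, 239, 237, 236, 238, 238]
panel back edge @row158 [[ 56.8  19.2]
 [ 56.9  -0.4]
 [ 57.  -20. ]]
cover back top [[ 39.2 104.1]
 [ 39.7  55.5]]
```

Call:
carry_out(
  motion=[
    [1, -7, 0, 3, 0],
    [1, -7, 0, 7, 0],
    [1, -7, 0, 11, 0],
    [1, -7, 0, 14, 0],
    [1, -7, 0, 14, 0],
  ],
)

```text
time: 3.4
tool_pos: [512.9, -54.9, 81.5]
tcp_rot: [-3.139, -0.006, 0.572]
contact_force: [-0.2, 0.3, 0.5]
grip_width: 0.6
```

Call:
carry_out(
  motion=[
    [1, 0, 0, 1, 0],
    [1, 0, 0, 2, 0],
    [1, 0, 0, 3, 0],
    [1, 0, 0, 3, 0],
  ],
)

```text
time: 3.9
tool_pos: [512.9, -54.9, 78.5]
tcp_rot: [-3.139, -0.006, 0.572]
contact_force: [0.3, 0.9, -0.5]
grip_width: 0.3
```

Call:
carry_out(
  motion=[
    [1, 0, 0, 1, 0],
    [1, 0, 0, 2, 0],
    [1, 0, 0, 3, 0],
    [1, 0, 0, 3, 0],
  ],
)

```text
time: 4.4
tool_pos: [512.8, -54.8, 75.4]
tcp_rot: [-3.139, -0.005, 0.573]
contact_force: [0.6, 0.4, -0.2]
grip_width: 0.2
```

```bash
python3 - <<'E'
from snap import *
o=obs();c=snap("wrist","4")
E
```

```text
{'time': np.float64(4.4), 'tool_pos': array([512.846, -54.842,  75.375]), 'tcp_rot': array([-3.139, -0.005,  0.573]), 'contact_force': array([ 0.648,  0.429, -0.237]), 'moment': array([ 0.065,  0.023, -0.005]), 'grip_width': np.float64(0.194), 'joint_positions': array([-0.259,  0.465,  1.725,  0.007,  0.949,  0.735])}
```

View pics/wrist4.png

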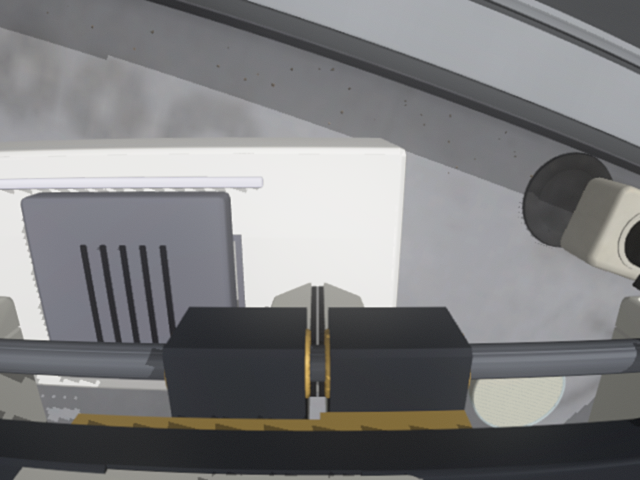

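Call:
carry_out(
  motion=[
    [1, 0, 0, 1, 0],
    [1, 0, 0, 2, 0],
    [1, 0, 0, 2, 0],
  ],
)

```text
time: 4.82
tool_pos: [512.8, -54.8, 73.3]
tcp_rot: [-3.139, -0.005, 0.572]
contact_force: [0.5, 0.6, 0.5]
grip_width: 0.5
```

```bash
python3 - <<'E'
from snap import *
c=snap("top","5")
cv2.imwrite("pics/top5c.png",cv2.resize(c["color"][165:310,240:430,::-1],None,fx=4,fy=4))
E
```

```text
(no output)
```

View pics/top5c.png

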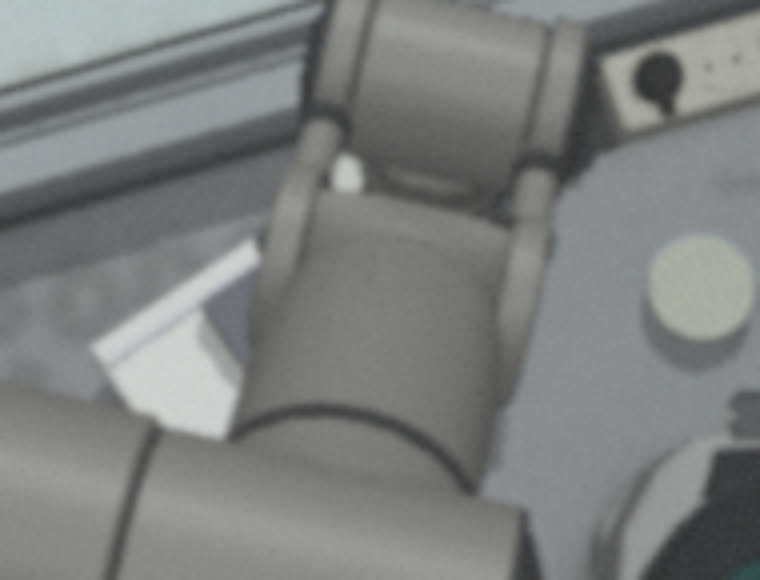

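Call:
carry_out(
  motion=[
    [1, 0, 0, 3, 0],
    [1, 0, 0, 5, 0],
    [1, 0, 0, 5, 0],
  ],
)

```text
time: 5.25
tool_pos: [512.7, -54.7, 68.1]
tcp_rot: [-3.139, -0.005, 0.572]
contact_force: [0.4, -0.6, 0.4]
grip_width: 0.2
```

Call:
carry_out(
  motion=[
    [1, 0, 0, 3, 0],
    [1, 0, 0, 5, 0],
    [1, 0, 0, 5, 0],
  ],
)

```text
time: 5.62
tool_pos: [512.6, -54.7, 62.9]
tcp_rot: [-3.138, -0.005, 0.572]
contact_force: [0.5, 0.3, -0.1]
grip_width: 0.6
```

```bash
python3 - <<'E'
from snap import *
o=obs();c=snap("wrist","6")
tp=o["tool_pos"];y=o["tcp_rot"][2]
tx=np.array([np.cos(y),np.sin(y),0]);ty=np.array([np.sin(y),-np.cos(y),0])
P=cloud(c);Q=P-tp;X=Q@tx;Y=Q@ty;Z=-Q[...,2]
m=(abs(Y)<20)&(abs(X)<14)&(Z<-15)&(Z>-60)&(c["depth"]>0)&(P[...,2]>79);print("lowest tip",np.sort(P[...,2][m])[:5])
E
```

```text
{'time': np.float64(5.625), 'tool_pos': array([512.585, -54.697,  62.902]), 'tcp_rot': array([-3.138, -0.005,  0.572]), 'contact_force': array([ 0.501,  0.251, -0.079]), 'moment': array([0.006, 0.013, 0.042]), 'grip_width': np.float64(0.618), 'joint_positions': array([-0.259,  0.483,  1.738,  0.007,  0.92 ,  0.735])}
lowest tip [85.94809814 86.71535267 86.79972836 86.90257605 86.94816963]
```

View pics/wrist6.png

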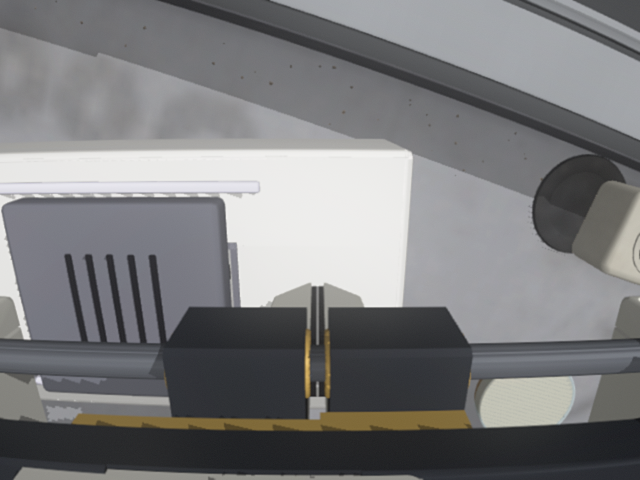

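```bash
python3 - <<'E'
from h import *
c=np.load("wrist1.npz");tp=np.array([512.25,-60.1,302.86]);y=.567
tx=np.array([np.cos(y),np.sin(y),0]);ty=np.array([np.sin(y),-np.cos(y),0])
P=cloud(c)-tp
for u in (200,250,290,400,60,600):
  for v in (305,312,330,345,360,400,430):
    p=P[v,u]; print((u,v),np.round([p@tx,p@ty,-p[2]],0) if p[2]>-100 else None,end=' ')
  print()
E
```

```text
(200, 305) None (200, 312) [ 36. -28. -98.] (200, 330) [  36.  -25. -106.] (200, 345) [  35.  -24. -110.] (200, 360) [  34.  -23. -114.] (200, 400) [  25.  -24. -114.] (200, 430) [  26.  -22. -123.] 
(250, 305) None (250, 312) [ 36. -16. -97.] (250, 330) [  36.  -15. -106.] (250, 345) [  35.  -14. -110.] (250, 360) [  34.  -14. -114.] (250, 400) [  24.  -14. -113.] (250, 430) [  26.  -13. -123.] 
(290, 305) [ 11. -11. -44.] (290, 312) [ 36.  -7. -98.] (290, 330) [  36.   -6. -106.] (290, 345) [  36.   -6. -111.] (290, 360) [  34.   -6. -113.] (290, 400) [  25.   -6. -114.] (290, 430) [  27.   -5. -124.] 
(400, 305) None (400, 312) [ 36.  19. -97.] (400, 330) [  36.   17. -105.] (400, 345) [  36.   16. -111.] (400, 360) [  34.   16. -113.] (400, 400) [  25.   16. -114.] (400, 430) [  25.   15. -122.] 
(60, 305) None (60, 312) None (60, 330) None (60, 345) [  31.  -59. -104.] (60, 360) [  29.  -57. -107.] (60, 400) None (60, 430) [  26.  -47. -125.] 
(600, 305) None (600, 312) None (600, 330) None (600, 345) [  31.   63. -105.] (600, 360) [  29.   63. -107.] (600, 400) [  5.  79. -92.] (600, 430) [  25.   53. -124.]
```

Call:
carry_out(
  motion=[
    [1, 0, 0, -20, -6],
    [1, 0, 0, -20, -16],
    [1, 0, 0, -20, -26],
    [1, 0, 0, -20, -36],
    [1, 0, 0, -20, -46],
    [1, 0, 0, -20, -56],
    [1, 0, 0, -20, -66],
    [1, 0, 0, -20, -76],
    [1, 0, 0, -20, -86],
    [1, 0, 0, -20, -90],
  ],
)

```text
time: 6.92
tool_pos: [512.7, -54.9, 83.1]
tcp_rot: [3.136, -0.003, 2.147]
contact_force: [0.7, -0.8, -0.3]
grip_width: 0.4
```

Call:
carry_out(
  motion=[
    [1, 0, 0, 10, 0],
    [1, 0, 0, 20, 0],
    [1, 0, 0, 23, 0],
    [1, 0, 0, 23, 0],
  ],
)

```text
time: 7.42
tool_pos: [512.5, -54.7, 59.7]
tcp_rot: [3.137, -0.004, 2.146]
contact_force: [-0.1, 0.1, 0.3]
grip_width: 0.2
```

```bash
cat > tip.py <<'E'
from snap import *
def ctl(p,C=(468.7,14.4),y=.568):
    d=np.asarray(p)[...,:2]-C;return np.stack([d[...,0]*np.cos(y)+d[...,1]*np.sin(y),-d[...,0]*np.sin(y)+d[...,1]*np.cos(y)],-1)
def tipz(c,o):
    tp=o["tool_pos"];y=o["tcp_rot"][2];P=cloud(c);Q=P-tp
    X=Q@[np.cos(y),np.sin(y),0];Y=Q@[np.sin(y),-np.cos(y),0];Z=-Q[...,2]
    m=(abs(Y)<20)&(abs(X)<14)&(Z<-17)&(Z>-60)&(c["depth"]>0);print("visible tip rel",np.sort(-Z[m])[:6].round(1))
E
python3 - <<'E'
from tip import *
o=obs();c=snap("wrist","7");print("ctl",ctl(o["tool_pos"]));tipz(c,o)
E
```

```text
{'time': np.float64(7.425), 'tool_pos': array([512.514, -54.685,  59.684]), 'tcp_rot': array([ 3.137, -0.004,  2.146]), 'contact_force': array([-0.099,  0.101,  0.254]), 'moment': array([ 0.014, -0.173,  0.014]), 'grip_width': np.float64(0.219), 'joint_positions': array([-0.259,  0.488,  1.74 ,  0.007,  0.913, -0.839])}
ctl [ -0.22925776 -81.80655682]
visible tip rel [17.  17.  17.  17.  17.  17.1]
```

View pics/wrist7.png

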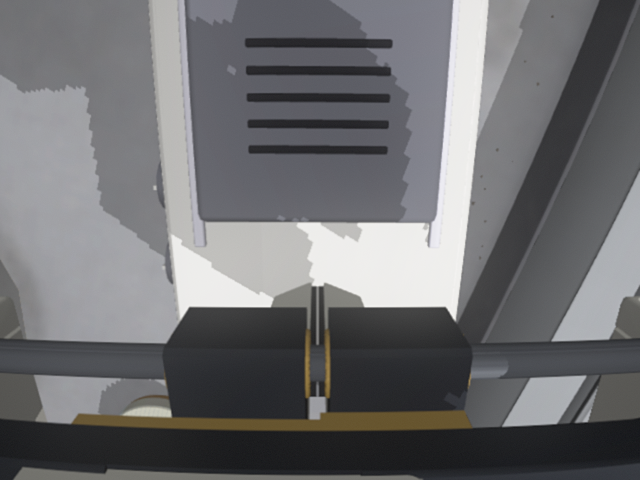

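```bash
python3 - <<'E'
from tip import *
c=np.load("wrist7.npz");tp=np.array([512.51,-54.69,59.7]);y=2.146
tx=np.array([np.cos(y),np.sin(y),0]);ty=np.array([np.sin(y),-np.cos(y),0])
def q(u,z):
    p=plane(c,u,z)-tp;return np.c_[p@tx,p@ty].round(1)
hsv=cv2.cvtColor(c["color"],cv2.COLOR_RGB2HSV)
print(hsv[205:235,320,2],hsv[205:235,230,2])
print(hsv[180,140:205,2].tolist());print(hsv[180,430:480,2].tolist())
print("cover edge",q([(230,221),(320,221),(420,221)],91),"sides",q([(195,180),(446,180)],91))
E
```

```text
[111 110 110 111 112 110 112 112 111 112 112 112 110 108 102  94 105 168
 215 228 234 237 238 238 237 238 238 238 238 238] [111 112 111 112 112 112 111 111 113 112 113 112 108 104  94  89 110 166
 190 192 189 190 191 190 191 190 190 190 190 191]
[128, 129, 128, 129, 129, 129, 129, 129, 128, 129, 128, 129, 128, 130, 129, 128, 118, 109, 108, 109, 107, 105, 120, 157, 166, 172, 180, 187, 187, 187, 187, 187, 187, 187, 187, 186, 188, 188, 187, 189, 188, 188, 188, 188, 187, 188, 188, 188, 183, 171, 180, 191, 193, 193, 186, 154, 104, 95, 102, 106, 109, 111, 110, 110, 111]
[142, 144, 143, 144, 143, 140, 139, 137, 145, 186, 230, 241, 242, 242, 237, 229, 232, 238, 237, 237, 237, 237, 237, 237, 237, 237, 237, 237, 238, 238, 238, 238, 238, 237, 238, 239, 240, 238, 238, 238, 236, 225, 173, 134, 127, 130, 130, 130, 131, 131]
cover edge [[ 40.1 -33.3]
 [ 40.1   0.9]
 [ 40.1  39. ]] sides [[ 55.9 -45.4]
 [ 55.9  47.7]]
```

Call:
carry_out(
  motion=[
    [1, 15, 0, 3, 0],
    [1, 26, 0, 3, 0],
    [1, 32, 0, 3, 0],
    [1, 38, 0, 3, 0],
    [1, 44, 0, 3, 0],
    [1, 49, 0, 3, 0],
    [1, 54, 0, 3, 0],
    [1, 54, 0, 3, 0],
  ],
)

```text
time: 8.48
tool_pos: [483.1, -9.0, 57.2]
tcp_rot: [3.137, -0.004, 2.147]
contact_force: [-0.9, -0.1, 0.1]
grip_width: 0.2
```

```bash
python3 - <<'E'
from tip import *
o=obs();c=snap("wrist","8");print("ctl",ctl(o["tool_pos"]))
E
```

```text
{'time': np.float64(8.475), 'tool_pos': array([483.08 ,  -8.959,  57.199]), 'tcp_rot': array([ 3.137, -0.004,  2.147]), 'contact_force': array([-0.933, -0.14 ,  0.126]), 'moment': array([ 0.048, -0.103,  0.013]), 'grip_width': np.float64(0.222), 'joint_positions': array([-0.182,  0.444,  1.832,  0.008,  0.865, -0.762])}
ctl [ -0.44376669 -27.42686615]
```

View pics/wrist8.png

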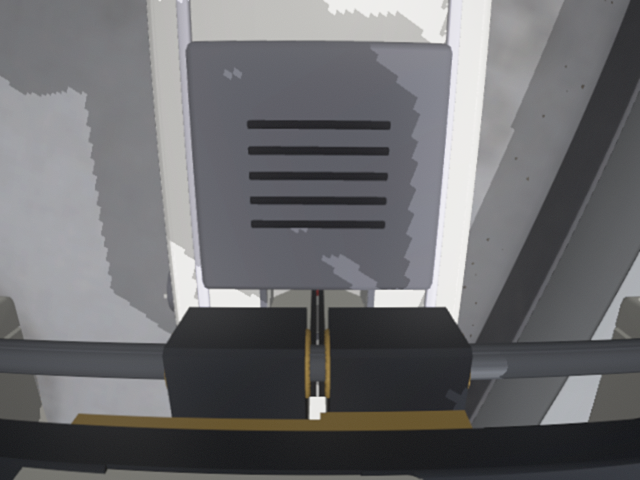

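```bash
cat >> tip.py <<'E'
def rel(c,o,u,z):
    p=plane(c,u,z)-o["tool_pos"];y=o["tcp_rot"][2];return np.c_[p@[np.cos(y),np.sin(y),0],p@[np.sin(y),-np.cos(y),0]].round(1)
E
python3 - <<'E'
from tip import *
o=bot.get_obs();c=np.load("wrist8.npz")
hsv=cv2.cvtColor(c["color"],cv2.COLOR_RGB2HSV)
print(hsv[275:300,240,2],hsv[30:60,320,2],hsv[275:300,420,2])
print(rel(c,o,[(240,289),(420,289),(320,41)],91))
E
```

```text
[108 111 110 111 110 110 110 109 111 113 111 104  94  94 134 184 213 235
 238 237 236 237 237 236 236] [193 194 193 192 193 192 193 194 196 189 148 108 105 108 108 109 110 110
 111 110 110 110 111 109 109 110 108 109 108 110] [144 143 143 144 144 144 142 144 144 143 142 141 138 133 156 219 238 238
 237 236 236 237 237 235 231]
[[ 13.2 -30.5]
 [ 13.   40.5]
 [103.3   0.7]]
```

Call:
carry_out(
  motion=[
    [1, 5, 0, 0, 0],
    [1, 10, 0, 0, 0],
    [1, 15, 0, 0, 0],
    [1, 20, 0, 0, 0],
    [1, 24, 0, 0, 0],
    [1, 26, 0, 0, 0],
    [1, 27, 0, 0, 0],
  ],
)

```text
time: 9.4
tool_pos: [468.4, 13.7, 57.3]
tcp_rot: [3.137, -0.003, 2.147]
contact_force: [2.4, -0.5, 0.1]
grip_width: 0.6
```

Call:
carry_out(
  motion=[
    [1, 1, 0, 0, 0],
    [1, 1, 0, 0, 0],
  ],
)

```text
time: 9.65
tool_pos: [467.8, 14.6, 57.3]
tcp_rot: [3.137, -0.004, 2.147]
contact_force: [0.5, -0.1, 0.2]
grip_width: 0.4
```

Call:
carry_out(
  motion=[
    [1, 1, 0, 0, 0],
    [1, 1, 0, 0, 0],
  ],
)

```text
time: 9.9
tool_pos: [467.4, 15.2, 57.3]
tcp_rot: [3.137, -0.003, 2.147]
contact_force: [1.3, -2.9, -0.7]
grip_width: 0.3
```

Call:
carry_out(
  motion=[
    [1, 0.8, 0, 0, 0],
    [1, 0.8, 0, 0, 0],
  ],
)

```text
time: 10.15
tool_pos: [467.4, 15.2, 57.4]
tcp_rot: [3.136, -0.002, 2.147]
contact_force: [3.2, -4.6, -1.8]
grip_width: 0.3
```

Call:
carry_out(
  motion=[
    [1, 1, 0, 0, 0],
    [1, 1, 0, 0, 0],
  ],
)

```text
time: 10.4
tool_pos: [467.4, 15.2, 57.4]
tcp_rot: [3.136, -0.0, 2.147]
contact_force: [2.9, -6.3, -2.6]
grip_width: 0.5
```

```bash
python3 - <<'E'
from tip import *
o=obs();c=snap("wrist","9");print("ctl",ctl(o["tool_pos"]))
hsv=cv2.cvtColor(c["color"],cv2.COLOR_RGB2HSV)
print(hsv[30:60,320,2])
E
```

```text
{'time': np.float64(10.4), 'tool_pos': array([467.432,  15.219,  57.425]), 'tcp_rot': array([ 3.136, -0.   ,  2.147]), 'contact_force': array([ 2.861, -6.305, -2.633]), 'moment': array([-1.03 , -0.664, -0.066]), 'grip_width': np.float64(0.517), 'joint_positions': array([-0.134,  0.419,  1.875,  0.005,  0.843, -0.714])}
ctl [-0.62815006  1.37291617]
[197 198 198 198 198 198 198 197 198 200 196 158 116 106 108 109 110 111
 111 112 113 112 113 113 112 113 112 113 113 111]
```

View pics/wrist9.png

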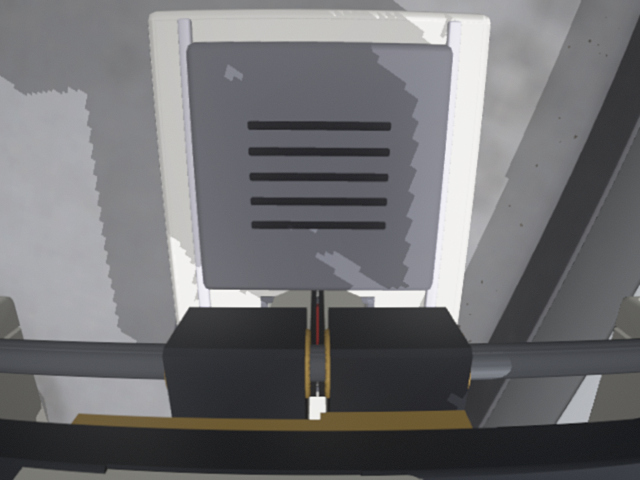

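Call:
carry_out(
  motion=[
    [1, -12, 0, 0, 0],
    [1, -25, 0, -25, 0],
    [1, -45, 0, -50, 0],
    [1, -62, 0, -60, 0],
    [1, -67, 0, -60, 0],
    [1, -67, 0, -60, 0],
    [1, -67, 0, -60, 0],
  ],
)

```text
time: 11.32
tool_pos: [502.8, -40.6, 116.6]
tcp_rot: [3.138, -0.002, 2.147]
contact_force: [1.3, 0.0, 0.1]
grip_width: 0.4
```

```bash
python3 - <<'E'
from tip import *
o=obs();c=snap("wrist","10");print("ctl",ctl(o["tool_pos"]))
E
```

```text
{'time': np.float64(11.325), 'tool_pos': array([502.808, -40.554, 116.647]), 'tcp_rot': array([ 3.138e+00, -2.000e-03,  2.147e+00]), 'contact_force': array([1.348, 0.032, 0.141]), 'moment': array([ 0.035, -0.139, -0.04 ]), 'grip_width': np.float64(0.409), 'joint_positions': array([-0.235,  0.393,  1.708,  0.005,  1.039, -0.814])}
ctl [ -0.81034812 -64.67344196]
```

View pics/wrist10.png

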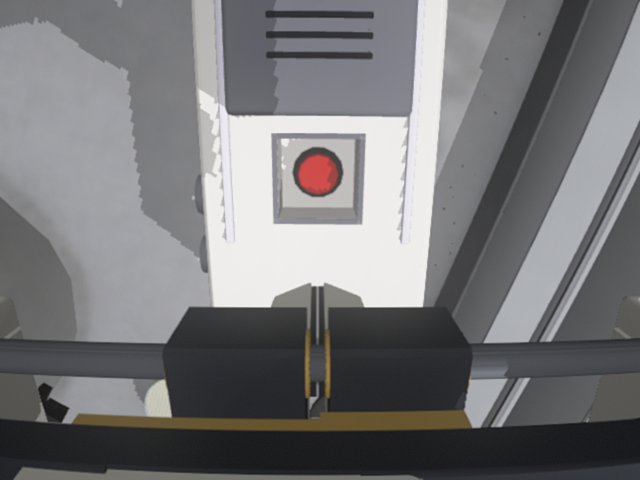

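The well is at (272–365, 134–223) and the red key is at (318,172). Now I measure the offsets.

```bash
python3 - <<'E'
from tip import *
o=bot.get_obs();c=np.load("wrist10.npz");hsv=cv2.cvtColor(c["color"],cv2.COLOR_RGB2HSV)
m=(((hsv[...,0]<8)|(hsv[...,0]>172))&(hsv[...,1]>120)&(hsv[...,2]>80)).astype(np.uint8);m[:, :260]=0;m[:,380:]=0
k=max(cv2.findContours(m,0,1)[0],key=cv2.contourArea);e=cv2.fitEllipse(k);print(e)
print("key rel",rel(c,o,[e[0]],59),"width",np.ptp(rel(c,o,k.reshape(-1,2),59),0))
print(hsv[170,262:290,2],hsv[170,350:376,2]);print(hsv[125:145,290,2],hsv[212:232,290,2])
P=cloud(c);print("key z",np.median(P[...,2][m>0]))
E
```

```text
((317.427001953125, 173.7185516357422), (38.05262756347656, 38.488712310791016), 8.203385353088379)
key rel [[44.3  0.3]] width [22.8 22.7]
[238 239 238 239 238 238 238 239 240 230 176 148 146 146 143 145 158 159
 161 166 181 195 198 194 194 194 193 194] [192 193 193 181 149 119 113 116 123 136 143 145 143 152 196 233 239 239
 238 238 238 238 237 238 238 238]
[237 237 237 236 237 238 240 232 163 139 143 142 143 157 186 192 192 193
 192 193] [145 144 144 145 144 144 142 146 149 148 145 164 227 241 240 239 238 239
 239 239]
key z 59.33813749262136
```

```bash
python3 - <<'E'
from tip import *
o=bot.get_obs();c=np.load("wrist10.npz")
print("mouth L/R",rel(c,o,[(271.8,170),(364.7,170)],75),"far/near",rel(c,o,[(290,132.6),(290,223.5)],75))
E
```

```text
mouth L/R [[ 48.8 -24.5]
 [ 48.8  25.8]] far/near [[ 68.7 -14.3]
 [ 18.7 -15.2]]
```

Call:
carry_out(
  motion=[
    [1, 15, 0.5, 10, 0],
    [1, 32, 0.5, 25, 0],
    [1, 42, 0.5, 42, 0],
    [1, 44, 0.5, 53, 0],
    [1, 44, 0.5, 59, 0],
    [1, 44, 0.5, 59, 0],
    [1, 44, 0.5, 59, 0],
  ],
)

```text
time: 12.25
tool_pos: [480.0, -3.5, 58.2]
tcp_rot: [3.137, -0.001, 2.147]
contact_force: [-0.7, 0.0, 1.0]
grip_width: 0.8
```

```bash
python3 - <<'E'
from tip import *
o=obs();c=snap("wrist","11");print("ctl",ctl(o["tool_pos"]),"rel to aim",ctl(o["tool_pos"])-[-.31,-20.6])
E
```

```text
{'time': np.float64(12.25), 'tool_pos': array([480.014,  -3.463,  58.195]), 'tcp_rot': array([ 3.137e+00, -1.000e-03,  2.147e+00]), 'contact_force': array([-0.719,  0.039,  0.951]), 'moment': array([ 0.023, -0.106,  0.016]), 'grip_width': np.float64(0.816), 'joint_positions': array([-0.17 ,  0.437,  1.84 ,  0.005,  0.862, -0.75 ])}
ctl [ -0.07156359 -21.14414058] rel to aim [ 0.23843641 -0.54414058]
```

View pics/wrist11.png

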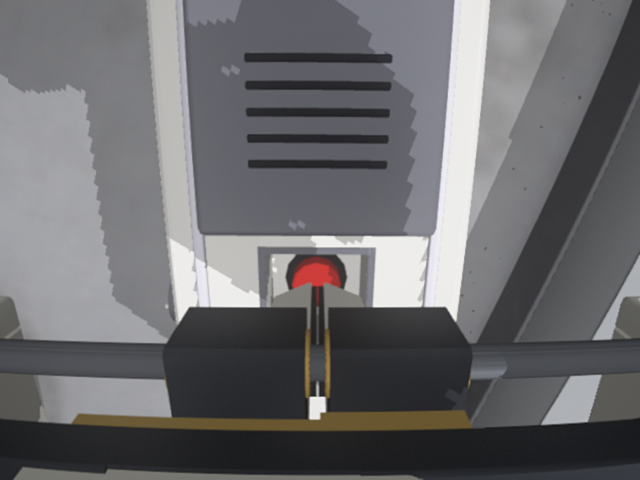

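Call:
carry_out(
  motion=[
    [1, 0.5, 0, 4, 0],
    [1, 0.5, 0, 8, 0],
    [1, 0.5, 0, 12, 0],
    [1, 0.5, 0, 16, 0],
    [1, 0.5, 0, 18, 0],
    [1, 0.5, 0, 18, 0],
  ],
)

```text
time: 13.05
tool_pos: [479.7, -3.0, 40.1]
tcp_rot: [3.137, -0.001, 2.147]
contact_force: [1.3, 0.5, 0.3]
grip_width: 0.3
```

Call:
carry_out(
  motion=[
    [1, 0, 0, 2, 0],
    [1, 0, 0, 4, 0],
    [1, 0, 0, 5, 0],
    [1, 0, 0, 5, 0],
  ],
)

```text
time: 13.55
tool_pos: [479.7, -2.9, 35.1]
tcp_rot: [3.137, -0.001, 2.147]
contact_force: [-0.2, -1.1, 1.6]
grip_width: 0.3
```

Call:
carry_out(
  motion=[
    [1, 0, 0, 1, 0],
    [1, 0, 0, 2, 0],
    [1, 0, 0, 3, 0],
    [1, 0, 0, 3, 0],
  ],
)

```text
time: 14.05
tool_pos: [479.7, -2.9, 32.1]
tcp_rot: [3.137, -0.001, 2.147]
contact_force: [-0.8, -0.6, 4.2]
grip_width: 0.3
```

Call:
carry_out(
  motion=[
    [1, 0, 0, 1, 0],
    [1, 0, 0, 2, 0],
    [1, 0, 0, 3, 0],
    [1, 0, 0, 3, 0],
  ],
)

```text
time: 14.55
tool_pos: [479.8, -2.9, 29.1]
tcp_rot: [3.137, -0.001, 2.147]
contact_force: [-1.5, -0.1, 4.0]
grip_width: 0.5
```

Call:
carry_out(
  motion=[
    [1, 0, 0, 1, 0],
    [1, 0, 0, 1, 0],
  ],
)

```text
time: 14.8
tool_pos: [479.7, -2.9, 28.2]
tcp_rot: [3.137, -0.001, 2.147]
contact_force: [-1.6, 0.2, 5.6]
grip_width: 0.6
```

Call:
carry_out(
  motion=[
    [1, 0, 0, 1, 0],
    [1, 0, 0, 1, 0],
  ],
)

```text
time: 15.05
tool_pos: [479.8, -2.9, 27.6]
tcp_rot: [3.137, -0.001, 2.147]
contact_force: [-3.2, 0.5, 9.4]
grip_width: 0.3
```

Call:
carry_out(
  motion=[
    [1, 0, 0, 0.7, 0],
    [1, 0, 0, 0.7, 0],
    [1, 0, 0, 0.7, 0],
    [1, 0, 0, 0.7, 0],
    [1, 0, 0, 0.7, 0],
    [1, 0, 0, 0.7, 0],
    [1, 0, 0, 0.7, 0],
    [1, 0, 0, 0.7, 0],
  ],
)

```text
time: 16.05
tool_pos: [479.8, -2.9, 27.5]
tcp_rot: [3.137, -0.001, 2.147]
contact_force: [-3.6, -0.3, 12.8]
grip_width: 0.3
```

Call:
carry_out(
  motion=[
    [1, 0, 0, -3, 0],
    [1, 0, 0, -6, 0],
    [1, 0, 0, -9, 0],
    [1, 0, 0, -13, 0],
    [1, 0, 0, -25, 0],
    [1, 0, 0, -45, 0],
    [1, -20, 0, -70, 0],
    [1, -42, 0, -88, 0],
    [1, -44, 0, -88, 0],
    [1, -44, 0, -88, 0],
  ],
)

```text
time: 17.3
tool_pos: [502.5, -39.7, 114.9]
tcp_rot: [3.138, -0.002, 2.147]
contact_force: [0.0, -0.7, 0.3]
grip_width: 0.4
```

```bash
python3 - <<'E'
from tip import *
o=obs();c=snap("wrist","12");print("ctl",ctl(o["tool_pos"]))
hsv=cv2.cvtColor(c["color"],cv2.COLOR_RGB2HSV)
m=(((hsv[...,0]<8)|(hsv[...,0]>172))&(hsv[...,1]>120)&(hsv[...,2]>80)).astype(np.uint8);m[:, :260]=0;m[:,380:]=0
k=max(cv2.findContours(m,0,1)[0],key=cv2.contourArea);e=cv2.fitEllipse(k);print(e)
print("key",ctl(plane(c,[e[0]],59)),"key z",np.median(cloud(c)[...,2][m>0]))
E
```

```text
{'time': np.float64(17.3), 'tool_pos': array([502.53 , -39.666, 114.877]), 'tcp_rot': array([ 3.138e+00, -2.000e-03,  2.147e+00]), 'contact_force': array([ 0.044, -0.748,  0.319]), 'moment': array([-0.007, -0.13 , -0.032]), 'grip_width': np.float64(0.415), 'joint_positions': array([-0.234,  0.395,  1.711,  0.005,  1.034, -0.813])}
ctl [ -0.56669565 -63.77566419]
((316.9346008300781, 175.74530029296875), (38.239784240722656, 38.792266845703125), 4.840653419494629)
key [[ -0.82015916 -20.51268054]] key z 59.318217329145156
```

View pics/wrist12.png

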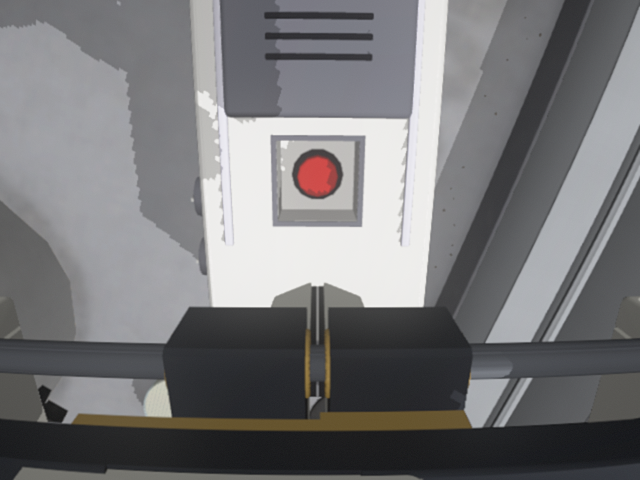

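Call:
carry_out(
  motion=[
    [1, 30, 0.5, 0, 0],
    [1, 65, 0.5, 0, 0],
    [1, 105, 0.5, 0, 0],
    [1, 145, 0.5, 0, 0],
    [1, 178, 0.5, 0, 0],
    [1, 193, 0.5, 0, 0],
    [1, 195, 0.5, 0, 0],
    [1, 195, 0.5, 0, 0],
  ],
)

```text
time: 18.35
tool_pos: [396.9, 123.9, 115.0]
tcp_rot: [3.138, -0.002, 2.147]
contact_force: [-0.4, -0.3, -0.2]
grip_width: 0.2
```

```bash
python3 - <<'E'
from tip import *
o=obs();c=snap("wrist","13");print("ctl",ctl(o["tool_pos"]))
E
```

```text
{'time': np.float64(18.35), 'tool_pos': array([396.88 , 123.897, 115.012]), 'tcp_rot': array([ 3.138e+00, -2.000e-03,  2.147e+00]), 'contact_force': array([-0.439, -0.326, -0.161]), 'moment': array([ 0.02 , -0.139, -0.021]), 'grip_width': np.float64(0.241), 'joint_positions': array([ 0.115,  0.248,  1.937,  0.004,  0.954, -0.464])}
ctl [ -1.63938959 130.93937776]
```

View pics/wrist13.png

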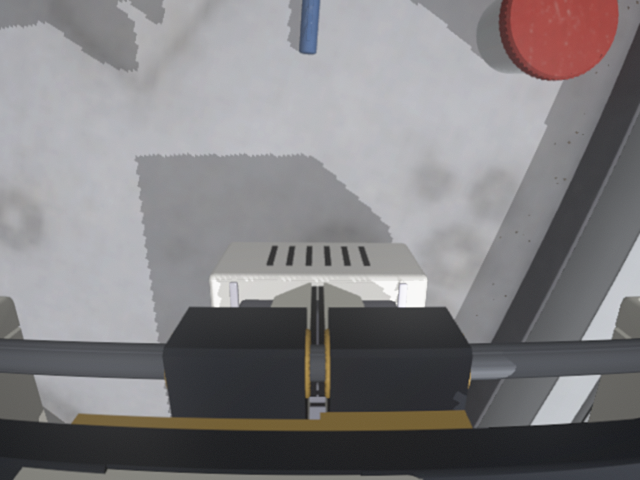

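```bash
python3 - <<'E'
from tip import *
o=bot.get_obs();c=np.load("wrist13.npz");hsv=cv2.cvtColor(c["color"],cv2.COLOR_RGB2HSV)
print(hsv[262:310,260,2],hsv[262:310,385,2])
print(rel(c,o,[(260,300),(385,300)],91),"panel end",rel(c,o,[(260,278)],75))
E
```

```text
[150 149 150 150 150 150 152 150 151 151 150 161 177 195 208 209 207 202
 207 210 211 211 212 212 213 213 211 212 213 210 213 212 211 211 212 215
 212 182 113  85  87  89  90  90  87  69  56  56] [154 153 153 154 153 154 154 154 155 154 153 157 169 184 202 216 224 228
 233 246 248 248 248 248 249 249 248 248 250 249 242 223 210 207 208 210
 212 202 134  92  90  93  95  96  92  72  63  60]
[[-20.  -31.4]
 [-20.1  37.6]] panel end [[-13.7 -33.2]]
```

Call:
carry_out(
  motion=[
    [1, 0, 0.8, 20, 0],
    [1, 0, 0.8, 40, 0],
    [1, 0, 0.8, 53, 0],
    [1, 0, 0.8, 58, 0],
    [1, 0, 0.8, 58, 0],
  ],
)

```text
time: 19.02
tool_pos: [398.0, 124.0, 56.9]
tcp_rot: [3.138, -0.002, 2.146]
contact_force: [0.5, 0.4, 0.2]
grip_width: 0.6
```

```bash
python3 - <<'E'
from tip import *
o=obs();c=snap("wrist","14");print("ctl",ctl(o["tool_pos"]))
E
```

```text
{'time': np.float64(19.025), 'tool_pos': array([398.028, 123.999,  56.932]), 'tcp_rot': array([ 3.138e+00, -2.000e-03,  2.146e+00]), 'contact_force': array([0.495, 0.447, 0.202]), 'moment': array([-0.01 , -0.151, -0.021]), 'grip_width': np.float64(0.611), 'joint_positions': array([ 0.115,  0.347,  2.005,  0.005,  0.788, -0.464])}
ctl [ -0.61669503 130.40802792]
```

View pics/wrist14.png

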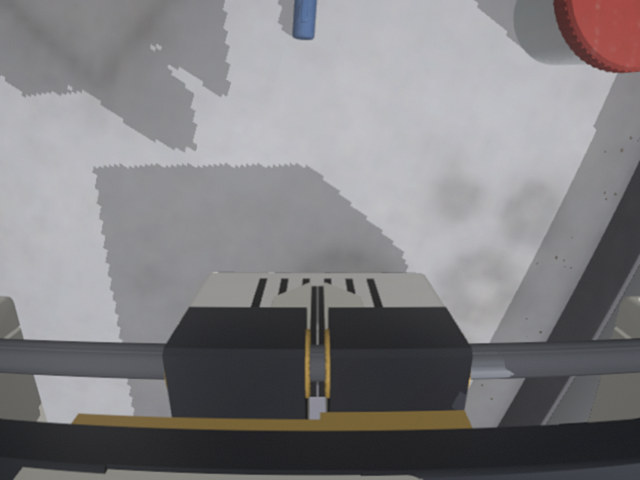

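Call:
carry_out(
  motion=[
    [1, -8, 0, 0, 0],
    [1, -13, 0, 0, 0],
    [1, -18, 0, 0, 0],
    [1, -24, 0, 0, 0],
    [1, -30, 0, 0, 0],
    [1, -36, 0, 0, 0],
    [1, -42, 0, 0, 0],
    [1, -48, 0, 0, 0],
    [1, -54, 0, 0, 0],
    [1, -58, 0, 0, 0],
  ],
)

```text
time: 20.32
tool_pos: [429.8, 75.1, 57.1]
tcp_rot: [3.138, -0.002, 2.146]
contact_force: [0.2, 2.5, 1.4]
grip_width: 0.2
```

Call:
carry_out(
  motion=[
    [1, -3, 0, 0, 0],
    [1, -6, 0, 0, 0],
    [1, -9, 0, 0, 0],
    [1, -11, 0, 0, 0],
    [1, -11, 0, 0, 0],
  ],
)

```text
time: 20.95
tool_pos: [436.0, 65.7, 57.0]
tcp_rot: [3.138, -0.002, 2.146]
contact_force: [-0.1, -0.6, 0.9]
grip_width: 0.9
```

```bash
python3 - <<'E'
from tip import *
o=obs();c=snap("wrist","15");print("ctl",ctl(o["tool_pos"]))
E
```

```text
{'time': np.float64(20.95), 'tool_pos': array([436.046,  65.662,  57.022]), 'tcp_rot': array([ 3.138e+00, -2.000e-03,  2.146e+00]), 'contact_force': array([-0.11 , -0.589,  0.876]), 'moment': array([ 0.041, -0.095,  0.015]), 'grip_width': np.float64(0.851), 'joint_positions': array([-0.028,  0.382,  1.944,  0.005,  0.814, -0.606])}
ctl [4.96420753e-02 6.07788440e+01]
```

View pics/wrist15.png

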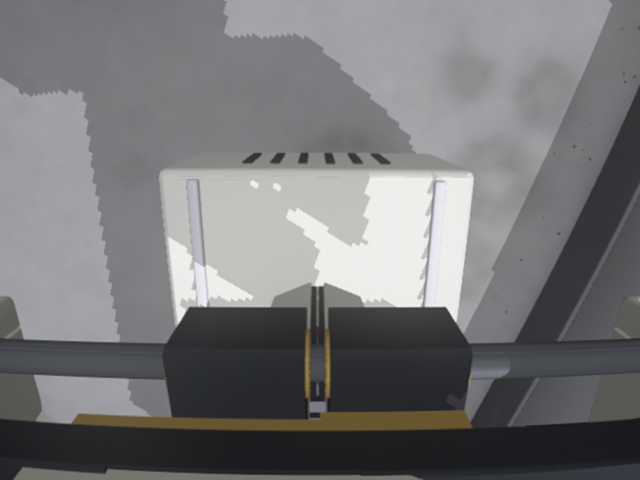

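Call:
carry_out(
  motion=[
    [1, -1.5, 0, 0, 0],
    [1, -3, 0, 0, 0],
    [1, -3, 0, 0, 0],
  ],
)

```text
time: 21.38
tool_pos: [437.8, 63.1, 57.0]
tcp_rot: [3.138, -0.001, 2.146]
contact_force: [-0.6, 0.8, 1.3]
grip_width: 0.4
```

Call:
carry_out(
  motion=[
    [1, -1, 0, 0, 0],
    [1, -1, 0, 0, 0],
  ],
)

```text
time: 21.62
tool_pos: [438.4, 62.2, 57.0]
tcp_rot: [3.138, -0.001, 2.146]
contact_force: [-1.3, 0.5, 0.9]
grip_width: 0.6
```

Call:
carry_out(
  motion=[
    [1, -1, 0, 0, 0],
    [1, -1, 0, 0, 0],
  ],
)

```text
time: 21.88
tool_pos: [439.0, 61.3, 57.0]
tcp_rot: [3.138, -0.001, 2.146]
contact_force: [-0.9, 1.0, 0.1]
grip_width: 0.4
```

Call:
carry_out(
  motion=[
    [1, -1, 0, 0, 0],
    [1, -1, 0, 0, 0],
  ],
)

```text
time: 22.12
tool_pos: [439.1, 61.0, 57.0]
tcp_rot: [3.138, -0.003, 2.146]
contact_force: [-3.2, 3.0, 2.2]
grip_width: 0.6
```

Call:
carry_out(
  motion=[
    [1, -1, 0, 0, 0],
    [1, -1, 0, 0, 0],
  ],
)

```text
time: 22.38
tool_pos: [439.1, 61.0, 57.0]
tcp_rot: [3.138, -0.004, 2.145]
contact_force: [-2.7, 6.6, 2.0]
grip_width: 0.5
```

Call:
carry_out(
  motion=[
    [1, -0.8, 0, 0, 0],
    [1, -0.8, 0, 0, 0],
  ],
)

```text
time: 22.62
tool_pos: [439.1, 61.0, 57.0]
tcp_rot: [3.138, -0.006, 2.145]
contact_force: [-2.6, 5.2, 3.2]
grip_width: 0.6
```

Call:
carry_out(
  motion=[
    [1, 12, 0, 0, 0],
    [1, 14, 0, -15, 0],
    [1, 14, 0, -60, 0],
    [1, 0, 0, -110, 0],
    [1, -40, 0, -150, 0],
    [1, -85, 0, -170, 0],
    [1, -125, 0, -170, 0],
    [1, -135, 0, -170, 0],
    [1, -136, 0, -170, 0],
    [1, -136, 0, -170, 0],
  ],
)

```text
time: 23.88
tool_pos: [512.3, -53.3, 226.1]
tcp_rot: [3.138, -0.007, 2.146]
contact_force: [0.3, 0.9, 0.4]
grip_width: 0.8
```

```bash
python3 - <<'E'
from tip import *
o=obs();c=snap("wrist","16");print("ctl",ctl(o["tool_pos"]))
P=cloud(c);Z=P[...,2];hsv=cv2.cvtColor(c["color"],cv2.COLOR_RGB2HSV)
ok=np.zeros(Z.shape,bool);ok[:285,150:480]=1
m=cv2.morphologyEx((ok&(Z>60)&(Z<110)).astype(np.uint8),2,np.ones((3,3)));m2=cv2.morphologyEx(cv2.morphologyEx((ok&(Z>80)&(Z<110)&(hsv[...,2]<170)).astype(np.uint8),3,np.ones((7,7))),2,np.ones((5,5)))
for mm,z in((m,75),(m2,91)):
    k=max(cv2.findContours(mm,0,1)[0],key=cv2.contourArea);r=cv2.minAreaRect(plane(c,k.reshape(-1,2),z)[:,:2].astype(np.float32));print(z,r,cv2.boundingRect(k),ctl(np.array(r[0])))
E
```

```text
{'time': np.float64(23.875), 'tool_pos': array([512.283, -53.271, 226.066]), 'tcp_rot': array([ 3.138, -0.007,  2.146]), 'contact_force': array([0.325, 0.868, 0.364]), 'moment': array([-0.01 , -0.142,  0.076]), 'grip_width': np.float64(0.757), 'joint_positions': array([-0.257,  0.307,  1.51 ,  0.007,  1.327, -0.834])}
ctl [  0.33611892 -80.49020634]
75 ((478.6582336425781, -2.423126220703125), (129.2941131591797, 199.66497802734375), 32.67500686645508) (230, 0, 174, 255) [ -0.65537571 -19.53853822]
91 ((468.3934020996094, 13.278182983398438), (91.43431091308594, 90.81149291992188), 32.34087371826172) (253, 46, 127, 127) [-0.86193374 -0.78073421]
```

View pics/wrist16.png

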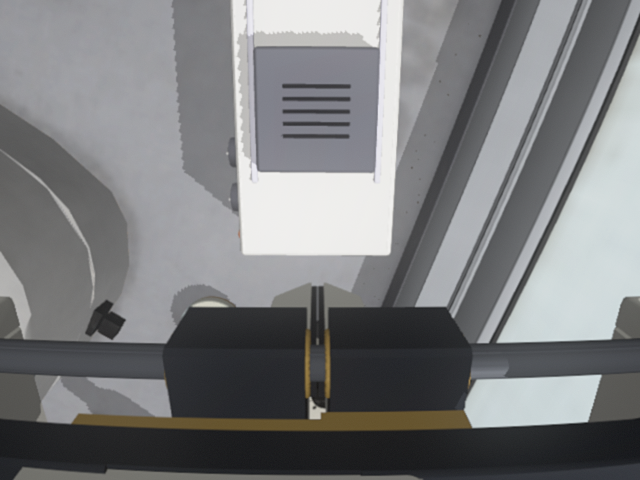

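The cover is back over the well, at (253–380, 46–173) in the picture. Its centre measures within 1 mm of closed, and the case has not moved. I'm handing in the job.

```bash
python3 - <<'E'
from tip import *
c=snap("top","17");print("objs",*[plane(c,p,z)[0].round() for p,z in(((199,263),66),((169,283),60))])
bot.close_job();obs()
E
```

```text
objs [436. 303.  66.] [390. 378.  60.]
the job is handed in; nothing more can be done
the job is handed in; nothing more can be done
```

View pics/top17.png

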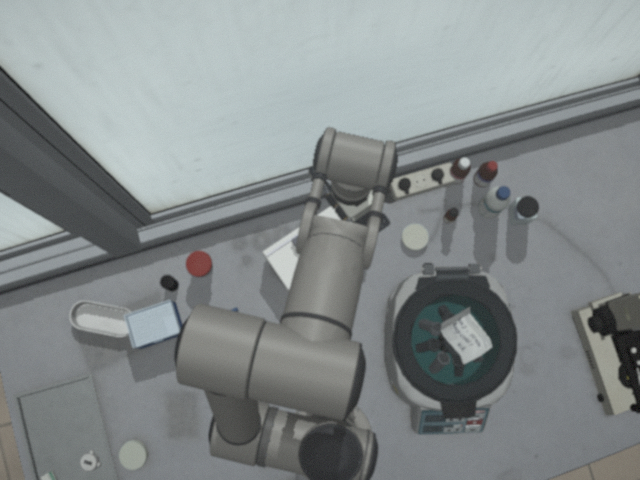

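The job is done and handed in at about 24 s of the 45 s allowed; no verdict was reported. With shut fingers I did the three parts in the order asked:
- **Cover opened:** I pushed it left until it stalled on its stop at about 7 N.
- **Key pressed:** I pushed it down about 8 mm until it stopped moving, at 9 to 13 N, which is more than the 6 N it needs. I held it for a little over a second and let it up.
- **Cover closed:** I pushed it right until it stalled on its stop at about 6 to 7 N.

**Last checks**
- **Key:** its top is back 16 mm below the panel.
- **Cover:** its centre is within about 1 mm of the closed position.
- **Controller:** it shows no shift beyond about 1 mm of measuring error.
- **Other things:** the cup, can, petri dish and bottle look to be where they were in the last top view. I checked this by eye only; I did not measure their positions again.
- **Robot:** it ended clear of everything.

**Disagreements**
- **Fingertip position:** the real fingertips end about 24 mm short of the reported TCP. The wrist depth showed this, and so did the missing contact at panel height, so I corrected every height for it.
- **Controller turn:** it measured about 0.57 rad from the base axes, outside the stated 0.1 to 0.4. Two cameras gave the same value, so I used it.

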